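Open the suction port and start the dust extractor

ROBOT

A 6-joint arm with a two-finger parallel gripper is mounted at the origin on the work surface. World frame = base frame: x ahead of the robot, y to its left, z up, the work surface at z = 0. Lengths are in m, angles in rad, forces in N, time in s.
With the tool pointing down it reaches from about 0.35 to 0.775 m from the base axis. Payload 7.3 kg.
Tool frame: the origin (TCP) lies at the very end of the fingers, on their centre line; the grasp point (between the pads) lies 19 mm behind it (pinch_z is the distance from the TCP to the grasp point, in m); z points along the fingers, y is the line along which they close (so a half turn about z gives the same grasp; the last joint's range is limited). The gripper opens to 92 mm and grips with 3 to 60 N. Pads are 19 mm wide; open, the fingers measure 130 mm over their backs; the gripper's body (75 mm by 190 mm) begins 47 mm behind the grasp point.
Start: joints at [-1.39, 0.342, 1.524, -0, 1.275, -0.146], TCP at [0.169, -0.497, 0.201] pointing down, gripper open.
Joint ranges: [-2.53, 2.53], [-0.77, 2.02], [0.04, 2.7], [-1, 4.14], [0.28, 2.66], [-3.11, 3.11]. Speed limits (rad/s): [2.57, 2.57, 3.14, 3.14, 3.14, 3.14].

INTERFACE

Orientations are given as [roll, pitch, yaw] about the fixed x, y, z axes, in that order (R = Rz(yaw) Ry(pitch) Rx(roll)).
In Python, from cell import * gives the robot as it stands.
- The arm moves only by the tool arm_command, never from a script. Its arguments are lists of equal length, an entry for each row: "fingers": the gripper command: -1 is fully open, 1 is shut, values between are in proportion; "travel": the shift along the tool's x, y, z in m, a list of three; "dr": the turn, a rotation vector about the tool's x, y, z in degrees, a list of three. In form: {"fingers": [fingers, ...], "travel": [[x, y, z], ...], "dr": [[wx, wy, wz], ...]}. A call has 1 to 8 rows; each row is the pose to reach, as a shift and turn from the pose commanded when the call began, along the tool's axes at that moment; what a row does not reach only later rows make up. A row lasts 1/12 s, in which the tool goes at most 41.7 mm and 7.16 degrees, less where a joint would pass 70% of its speed; a pose out of reach is approached as far as the arm can. A call with a gripper value outside its range is refused whole. The fingers move at their own pace and stop on an object; "squeeze" is the grip in N (left out, the last holds). Time passes only in rows, so rows that repeat a pose let the fingers close. It gives the time, the measured TCP pose, the force, the opening and the grip force at its end, in the units of the state.
- observe(): the state, without advancing time (a new reading comes with each control period).
- read_camera(name): name is "scene" or "top"; returns a dict with "color" (420x560x3 uint8, blue, green, red), "z_map" (420x560 float32, m along the optical axis (not along the pixel's ray), 0 where there is no reading), "fx", "fy", "cx", "cy" (pixels), "R" (3x3) and "t" (3): a world point X has camera coordinates R X + t. Camera axes: x right, y down, z forward; pixel columns grow to the right and rows downward; lengths in m; the calibration is good to about 2 mm. A picture is of the moment at which its call begins.
- hand_in(): hands the job in; it is judged then, once.
The state is a dict: "time": time; "qpos": joint angles; "qvel": joint speeds; "joint_efforts": joint torques, N m; "tool_pos": TCP position; "tool_rot": TCP orientation; "contact_force": force on the tool from outside, world axes, zero at the start; "torque": the same for the moment, N m; "opening": finger opening in m; "grip_force": force on a finger pad.
Only numpy, scipy, OpenCV 4.12 (cv2) and the standard library are available. Lean on these libraries where they do the work, as an engineer would, in place of code of your own. Each camera call takes 0.05 s, during which the arm holds its last target. There are 200 camera calls.

TASK

Get the bench suction running: with the fingertips, push the tab of the blast gate until the gate is fully open, and only then gently press the large round palm button all the way down and let it spring back up. Nothing is to be picked up: leave the palm button's box where it stands, do not press the buttons of the other two boxes, and do not disturb anything else on the bench.

Things in the scene. Friction and masses are not known exactly. Their poses are not given: they have to be found in the camera images.
- gate: Blast gate of the bench suction port, fixed to the table: flat grey plate 140 mm (its x) by 250 mm (its y), 30 mm thick, with a 90 mm round suction hole (centre at its y = -55 mm) and two aluminium guide rails along its y at x = +-62 mm, tops 42 mm above the table. Origin: centre of the underside, on the table. Its y axis is the direction in which the blade opens.
- gate_blade (a joint): Opening of the blade in m: 0 = hole covered, 0.100 = fully open, against its stop. It grows as the blade moves along the gate's +y; it slides with about 1.5 N of friction and stays where it is left. At the start it is between 0 and 0.03.
- gate_tab (a point): Middle of the top edge of the blade's upright black push tab: 50 mm wide (gate's x), 8 mm thick (y), 35 mm tall, top 70 mm above the table. It stands at the +y end of the flat blade (top 35 mm above the table), which reaches 109 mm from it towards the gate's -y. Push the tab's -y face towards +y to open. Axes as the gate's.
- palm_pod: Loose remote-control box with ONE large round mushroom (palm) button: the dust extractor's starter. Grey plastic, 80 x 80 x 45 mm, 0.5 kg, rubber foot. Origin: centre of the underside; z up. The button is in the middle of the top.
- palm_button (a joint): How far the palm button is pressed, m: 0 = up, 0.006 = all the way down. Spring: about 1.2 N to start, 4.8 N fully down; springs back by itself.
- palm_top (a point): Centre of the flat top of the palm button (black, head 40 mm diameter, flat top 28 mm diameter), 65 mm above the table when up.
- twin_pod: Bystander: loose box of the same size and plastic with TWO small round black buttons 18 mm in diameter, 12 mm tall, 38 mm apart. Origin: centre of the underside. Must not be pressed.
- twin_button0 (a joint): Press of the first small button, m, 0 = up, 0.005 = down. Leave alone.
- twin_button1 (a joint): Press of the second small button, m, 0 = up, 0.005 = down. Leave alone.
- bar_pod: Bystander: loose box of the same size and plastic with one narrow bar-shaped black button, 14 x 46 mm, 12 mm tall. Origin: centre of the underside. Must not be pressed.
- bar_button (a joint): Press of the bar button, m, 0 = up, 0.005 = down. Leave alone.
- dowel: Bystander: upright beech dowel stub, 20 mm diameter, 50 mm tall, loose, standing between the control boxes. Origin: centre of the underside.
- bush: Bystander: small stepped brass bush, foot 28 mm diameter, 28 mm tall, loose, standing between gate and boxes. Origin: centre of the underside.
- glue: Bystander: yellow glue bottle, 60 mm diameter, 170 mm tall, loose. Origin: centre of the underside.
- jar: Bystander: glass jar with lid, 64 mm diameter, 80 mm tall, loose. Origin: centre of the underside.
- offcut: Bystander: pine offcut, 45 x 120 x 22 mm, lying loose. Origin: centre of the underside.
- screwdriver: Bystander: screwdriver lying loose, about 200 mm long, along its own x. Origin: centre of the underside.
- brush: Bystander: hand brush lying loose, along its own x. Origin: centre of the underside.
- hammer: Bystander: hammer lying loose, along its own x. Origin: centre of the underside.
Not all that is in view belongs to the job. Leave any green or orange look-alike of the palm_pod alone.

How it is judged:
On the way, in this order (a step that is already met when the one before it is completed fails the run):
1. the blast gate is pushed fully open (over 92 of 100 mm) (value of joint gate_blade above 0.092 m), for 0.2 s.
2. the palm button is pressed down (over 4.5 of 6 mm) by the fingers (value of joint palm_button above 0.0045 m and contact force between the fingers and palm_pod above 1 N), for 0.02 s.
3. the palm button is released and back up (value of joint palm_button below 0.0015 m), for 0.1 s.
At the end, for the whole second after the job is handed in: The gate is at least 92 mm open, the palm button is up again (within 1.5 mm), its box stands flat and at rest within 25 mm of where it began, the other buttons are up (within 1.5 mm), and every bystander is within 15 mm of where it began (value of joint gate_blade above 0.092 m and value of joint each of palm_button, twin_button0, twin_button1, bar_button below 0.0015 m and distance of palm_pod from where it was at the start of the episode below 0.025 m and height (world z) of palm_pod below 0.01 m and angle between palm_pod's own z axis and vertical below 0.1 rad and linear speed of palm_pod below 0.02 m/s and distance of each of twin_pod, bar_pod, dowel, bush, glue, jar, offcut, screwdriver, brush, hammer from where it was at the start of the episode below 0.015 m); the robot touches nothing.
It fails at once if the palm button is pressed (over 2.5 mm) before the gate is fully open (value of joint palm_button above 0.0025 m and value of joint gate_blade below 0.092 m).
It fails at once if the palm button's box is pressed with more than 35 N (contact force between the arm and palm_pod above 35 N).
It fails at once if the palm button's box is lifted over 10 mm, tipped, or shifted over 25 mm (height (world z) of palm_pod above 0.01 m or angle between palm_pod's own z axis and vertical above 0.15 rad or distance of palm_pod from where it was at the start of the episode above 0.025 m).
It fails at once if a button of another box is pressed (over 2 mm) (value of joint any of twin_button0, twin_button1, bar_button above 0.002 m).
It fails at once if a bystander is moved more than 15 mm (distance of any of twin_pod, bar_pod, dowel, bush, glue, jar, offcut, screwdriver, brush, hammer from where it was at the start of the episode above 0.015 m).
It also fails if it takes over 38 s, if anything falls off the work surface, if the arm or the gripper's body presses on something with over 40 N, if the wrist force passes 120 N, or if a joint passes its speed limit or range.

## Working session

There is one attempt and no reset: what is moved stays moved. The work goes in short steps, Python scripts to look and compute and a tool call to move; the robot and the scene stay as the last step left them, time stands still between calls to the robot, and variables do not carry over. Pictures are saved under pics/ and viewed, at most 10 in all, crops included, and the job is handed in when it is done.

Besides the shell and the picture viewer there is one more tool, called as name(argument=value, ...), one argument or row to a line, values as JSON. arm_command: Moves the arm, as the interface text tells. Its arguments: {"type":"object","properties":{"fingers":{"type":"array","items":{"type":"number"}},"travel":{"type":"array","items":{"type":"array","items":{"type":"number"}}},"dr":{"type":"array","items":{"type":"array","items":{"type":"number"}}},"squeeze":{"type":"number"}},"required":["fingers","travel","dr"]}

```bash
mkdir -p pics; python3 - <<'E'
from cell import *
import cv2,pickle
d={}
for n in("scene","top"):
    c=read_camera(n);d[n]=c;cv2.imwrite(f"pics/{n}0.png",c["color"])
    print(n,c["R"],c["t"],c["fx"],c["cx"],c["cy"])
pickle.dump(d,open("c0.pkl","wb"));print(observe())
E
```

```text
scene [[-0.02360611  0.99969747  0.00690784]
 [ 0.6879464   0.02125746 -0.72545011]
 [-0.72537749 -0.01237283 -0.68824009]] [ 0.0472255  -0.29350114  1.51462096] 474.4969993931578 277.7753448173694 208.57762355975194
top [[ 0.00157316 -0.99994978  0.00989733]
 [-0.9912797  -0.0028635  -0.13174349]
 [ 0.13176522 -0.00960377 -0.99123443]] [-0.04999398  0.51885454  1.29345664] 512.6874297730743 271.36424300796574 213.24270166565157
{'time': 0.1, 'qpos': array([-1.39001095e+00,  3.42661269e-01,  1.52489901e+00,  9.35417650e-06,
        1.27536016e+00, -1.45981925e-01]), 'qvel': array([ 0.00063634, -0.00153308, -0.00311532, -0.00048349, -0.00094949,
       -0.00076081]), 'joint_efforts': array([ 1.85691286e-03, -4.32002950e+01, -2.44694710e+01,  7.19443965e-02,
        5.25439787e-02, -3.96324151e-05]), 'tool_pos': array([ 0.16848119, -0.49683674,  0.20031804]), 'tool_rot': array([-3.14028029e+00, -2.01995577e-04,  3.26764440e-01]), 'contact_force': array([ 0.23918412, -0.22183929,  0.03501321]), 'torque': array([-0.08085297,  0.08069416,  0.02442534]), 'grip_force': 0.0, 'opening': 0.09179510114025446}
```

View pics/top0.png

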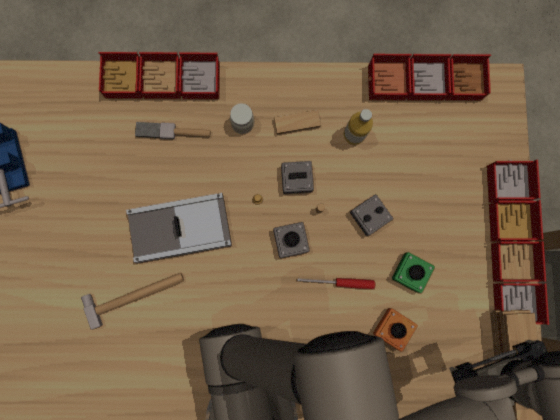

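View pics/scene0.png

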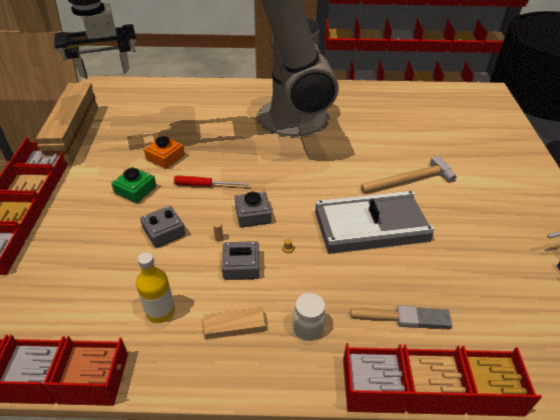

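The top view shows the gate around (180,228). Its bright blade is right of the black tab at (177,227), so it opens to image left, which is world +y. The grey palm pod is at (291,240), the twin pod at (372,215), the bar pod at (297,177), the dowel at (320,209) and the bush at (257,198). In the scene view, the tab is at (375,210) and the palm button at (253,199).

```bash
cat > h.py <<'E'
import numpy as np,cv2
def ray(c,uv,z):
    d=np.array([(uv[0]-c["cx"])/c["fx"],(uv[1]-c["cy"])/c["fy"],1.]);R=np.array(c["R"]);o=-R.T@c["t"];d=R.T@d
    return o+d*(z-o[2])/d[2]
def blob(c,box,thr=45):
    x0,y0,x1,y1=box;m=(c["color"][y0:y1,x0:x1].max(2)<thr).astype(np.uint8)
    n,l,s,ce=cv2.connectedComponentsWithStats(m);i=1+np.argmax(s[1:,4])
    ys,xs=np.nonzero(l==i);return ce[i]+[x0,y0],s[i]+[x0,y0,0,0,0],np.c_[xs+x0,ys+y0]
def cloud(c):
    z=c["z_map"];v,u=np.mgrid[:z.shape[0],:z.shape[1]]
    P=np.stack([(u-c["cx"])/c["fx"]*z,(v-c["cy"])/c["fy"]*z,z],-1)
    return (P-c["t"])@np.array(c["R"])
E
python3 - <<'E'
import pickle;from h import *
d=pickle.load(open("c0.pkl","rb"))
for n,bx in(("top",(278,226,306,253)),("scene",(238,188,270,215))):
    for thr in(30,45):
        ce,s,_=blob(d[n],bx,thr);print("palm",n,thr,ce,s,ray(d[n],ce,.06))
for n,bx in(("top",(165,210,190,245)),("scene",(360,192,390,228))):
    for thr in(30,45):
        ce,s,_=blob(d[n],bx,thr);print("tab",n,thr,ce,s,ray(d[n],ce,.065))
for n in d:
    P=cloud(d[n]); ok=d[n]["z_map"]>0
    for nm,lo,hi,zl in(("tab",(.35,.1),(.65,.4),(.055,.085)),("palm",(.38,-.12),(.5,0.0),(.059,.08)),("rails",(.35,.08),(.65,.4),(.037,.048))):
        m=ok&(P[...,2]>zl[0])&(P[...,2]<zl[1])&(P[...,0]>lo[0])&(P[...,0]<hi[0])&(P[...,1]>lo[1])&(P[...,1]<hi[1])
        Q=P[m]
        if len(Q)>3: print(n,nm,len(Q),Q.mean(0),np.median(Q[:,2]),cv2.minAreaRect(Q[:,:2].astype(np.float32)))
# gate outer rect in top image
P=cloud(d["top"]);m=(P[...,2]>.02)&(P[...,2]<.08);m=m.astype(np.uint8)
n,l,s,ce=cv2.connectedComponentsWithStats(m)
for i in range(1,n):
    if s[i,4]>40:
        Q=P[l==i];print(s[i],Q[:,:2].mean(0),cv2.minAreaRect(Q[:,:2].astype(np.float32)))
E
```

```text
palm top 30 [291.14649682 238.73248408] [284 232  15  15 157] [ 0.45081206 -0.09863819  0.06      ]
palm top 45 [291.27567568 238.84864865] [284 232  16  15 185] [ 0.45051894 -0.09896342  0.06      ]
palm scene 30 [252.26229508 198.20491803] [245 193  15  12 122] [ 0.45661341 -0.09836596  0.06      ]
palm scene 45 [252.41317365 198.79640719] [245 193  16  13 167] [ 0.4587157  -0.09787079  0.06      ]
tab top 30 [177.17391304 226.32608696] [175 218   6  18  46] [0.48101091 0.18852237 0.065     ]
tab top 45 [176.8372093  226.29069767] [174 217   7  20  86] [0.48109825 0.18937076 0.065     ]
tab scene 30 [373.8411215  211.11214953] [370 200   9  22 107] [0.4979543 0.1881273 0.065    ]
tab scene 45 [373.89552239 210.95522388] [370 200   9  23 134] [0.4974193 0.1883197 0.065    ]
scene tab 107 [0.48912852 0.18900478 0.06619662] 0.06819785116211614 ((0.4865703284740448, 0.18956808745861053), (0.051492247730493546, 0.009760749526321888), 10.545638084411621)
scene palm 153 [ 0.45824941 -0.09973434  0.06525327] 0.06543833523892108 ((0.4572541117668152, -0.09993962943553925), (0.03738668188452
[... 2891 characters left out ...]
719055), (0.08049824833869934, 0.0804503932595253), 62.009490966796875)
[  81  274  102   56 1016] [0.29762369 0.32694603] ((0.3074752986431122, 0.30146336555480957), (0.08747422695159912, 0.2607262432575226), 19.96286392211914)
[336 279  39  11 283] [ 0.33900201 -0.26628417] ((0.3392057716846466, -0.2646036148071289), (0.0986047089099884, 0.023798687383532524), 86.31541442871094)
[ 374  308   44   44 1067] [ 0.22563982 -0.3595831 ] ((0.22429382801055908, -0.3629969358444214), (0.081569604575634, 0.08009699732065201), 56.91036605834961)
[269 397  13  23 119] [ 0.03438435 -0.05839876] ((0.033699896186590195, -0.05972108617424965), (0.05829570069909096, 0.01075079943984747), 30.35148811340332)
```

```bash
python3 -c "
import pickle,cv2
d=pickle.load(open('c0.pkl','rb'))
a=cv2.resize(d['top']['color'][180:270,110:320],None,fx=3.5,fy=3.5,interpolation=2)
b=cv2.resize(d['scene']['color'][180:260,230:440],None,fx=3.5,fy=3.5,interpolation=2)
cv2.imwrite('pics/crop.png',cv2.vconcat([a,b]))"
```

```text
(no output)
```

View pics/crop.png

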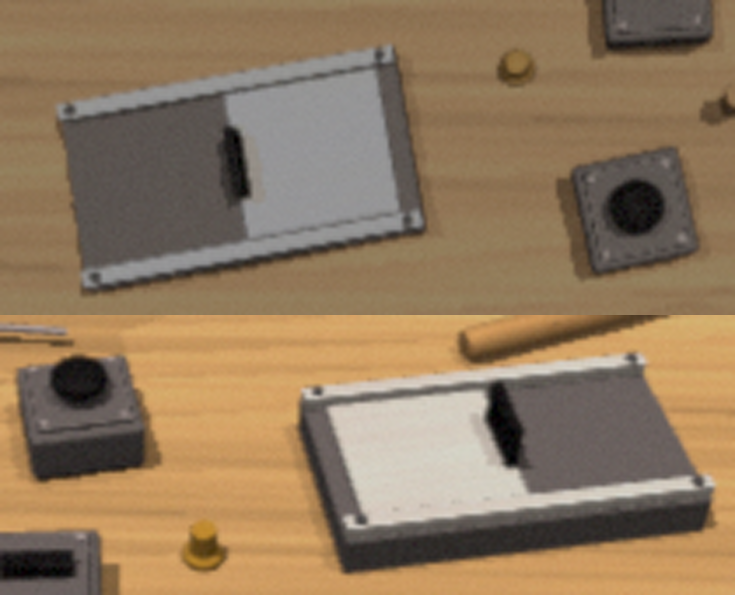

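```bash
cat >> h.py <<'E'
from scipy.spatial.transform import Rotation as Ro
def plan(p,yaw):
    from cell import observe
    s=observe();R=Ro.from_euler("xyz",s["tool_rot"]);T=Ro.from_euler("xyz",[np.pi,0,yaw])
    print("pos",s["tool_pos"].round(4),"rot",s["tool_rot"].round(4),"F",s["contact_force"].round(2),"open",s["opening"],"t",s["time"])
    print("travel",R.inv().apply(np.array(p)-s["tool_pos"]).round(4),"dr",(R.inv()*T).as_rotvec(degrees=True).round(2))
E
python3 -c "
from h import *
plan([.40,-.20,.2],.3268)"
```

```text
pos [ 0.1685 -0.4968  0.2003] rot [-3.1403e+00 -2.0000e-04  3.2680e-01] F [ 0.24 -0.22  0.04] open 0.09179510114025446 t 0.1
travel [ 0.3145 -0.2068  0.0007] dr [-0.08 -0.01 -0.  ]
```

arm_command(
  fingers=[1,1,1,1,1,1,1,1],
  travel=[
    [0.04,-0.026,0],
    [0.08,-0.052,0],
    [0.12,-0.078,0],
    [0.16,-0.104,0],
    [0.2,-0.13,0],
    [0.24,-0.156,0],
    [0.28,-0.182,0],
    [0.31,-0.205,0],
  ],
  dr=[
    [0,0,0],
    [0,0,0],
    [0,0,0],
    [0,0,0],
    [0,0,0],
    [0,0,0],
    [0,0,0],
    [0,0,0],
  ],
)

```text
time: 0.77
tool_pos: [0.3745, -0.2327, 0.2008]
tool_rot: [-3.142, 0.0, 0.326]
contact_force: [1.0, -0.7, -0.4]
opening: 0.043
grip_force: 0.0
```

```bash
python3 -c "
from h import *
plan([.4903,.155,.12],.1815)"
```

```text
pos [ 0.3745 -0.2327  0.2008] rot [-3.1416  0.      0.3265] F [ 1.01 -0.68 -0.42] open 0.04300987234642534 t 0.7667
travel [ 0.234  -0.3301  0.0808] dr [-0.    0.    8.31]
```

arm_command(
  fingers=[1,1,1,1,1,1,1,1],
  travel=[
    [0.022,-0.033,0],
    [0.045,-0.068,0],
    [0.067,-0.1,0],
    [0.09,-0.135,0],
    [0.11,-0.168,0],
    [0.13,-0.2,0.01],
    [0.15,-0.23,0.02],
    [0.17,-0.26,0.04],
  ],
  dr=[
    [0,0,1],
    [0,0,2],
    [0,0,3],
    [0,0,4],
    [0,0,5],
    [0,0,6],
    [0,0,7],
    [0,0,8.3],
  ],
)

```text
time: 1.43
tool_pos: [0.4524, 0.0683, 0.1618]
tool_rot: [3.141, -0.004, 0.182]
contact_force: [0.7, -0.7, -0.0]
opening: 0.0006
grip_force: 0.0
```

arm_command(
  fingers=[1,1,1],
  travel=[
    [0,0,0],
    [0,0,0],
    [0,0,0],
  ],
  dr=[
    [0,0,0],
    [0,0,0],
    [0,0,0],
  ],
)

```text
time: 1.68
tool_pos: [0.4511, 0.0661, 0.1608]
tool_rot: [3.141, 0.001, 0.183]
contact_force: [-0.5, -0.8, 0.0]
opening: 0.0002
grip_force: 0.0
```

```bash
python3 -c "
from h import *
plan([.4903,.155,.08],.1815)
plan([.4903,.155,.045],.1815)
from cell import read_camera
c=read_camera('scene');cv2.imwrite('pics/s1.png',c['color'])"
```

```text
pos [0.4511 0.0661 0.1608] rot [3.1412e+00 8.0000e-04 1.8310e-01] F [-0.47 -0.75  0.03] open 0.00020199767207223384 t 1.6833
travel [ 0.0548 -0.0803  0.0807] dr [0.02 0.04 0.09]
pos [0.4511 0.0661 0.1608] rot [3.1412e+00 8.0000e-04 1.8310e-01] F [-0.47 -0.75  0.03] open 0.00020199767207223384 t 1.6833
travel [ 0.0549 -0.0804  0.1157] dr [0.02 0.04 0.09]
```

arm_command(
  fingers=[1,1,1,1,1,1,1,1],
  travel=[
    [0.018,-0.027,0],
    [0.037,-0.054,0],
    [0.055,-0.08,0.01],
    [0.055,-0.08,0.035],
    [0.055,-0.08,0.06],
    [0.055,-0.08,0.08],
    [0.055,-0.08,0.08],
    [0.055,-0.08,0.08],
  ],
  dr=[
    [0,0,0],
    [0,0,0],
    [0,0,0],
    [0,0,0],
    [0,0,0],
    [0,0,0],
    [0,0,0],
    [0,0,0],
  ],
)

```text
time: 2.4
tool_pos: [0.491, 0.1536, 0.0811]
tool_rot: [3.141, 0.001, 0.18]
contact_force: [-0.1, 0.2, -0.0]
opening: 0.0004
grip_force: 0.0
```

```bash
python3 -c "
from h import *
plan([.4903,.155,.047],.1815)
from cell import read_camera
a=read_camera('scene')['color'];b=read_camera('top')['color']
cv2.imwrite('pics/s2.png',cv2.vconcat([cv2.resize(a[130:260,260:460],None,fx=2.2,fy=2.2),cv2.resize(b[160:290,80:280],None,fx=2.2,fy=2.2)]))"
```

```text
pos [0.491  0.1536 0.0811] rot [3.1414e+00 1.1000e-03 1.7990e-01] F [-0.14  0.17 -0.03] open 0.0003573095689695254 t 2.4
travel [-0.0003 -0.0015  0.0341] dr [ 0.01  0.06 -0.09]
```

View pics/s2.png

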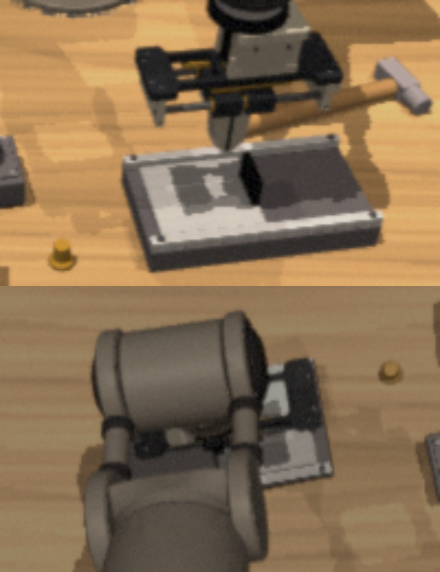

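The closed fingers (crop pixel 230,145) hang above the blade on the -y side of the tab (250,175). Next I lower them and push.

arm_command(
  fingers=[1,1,1,1,1,1,1,1],
  travel=[
    [0,0,0.012],
    [0,0,0.024],
    [0,0,0.034],
    [0,0,0.034],
    [0,-0.01,0.034],
    [0,-0.02,0.034],
    [0,-0.03,0.034],
    [0,-0.04,0.034],
  ],
  dr=[
    [0,0,0],
    [0,0,0],
    [0,0,0],
    [0,0,0],
    [0,0,0],
    [0,0,0],
    [0,0,0],
    [0,0,0],
  ],
)

```text
time: 3.17
tool_pos: [0.4838, 0.1957, 0.0476]
tool_rot: [-3.142, -0.001, 0.182]
contact_force: [0.3, -0.4, 0.1]
opening: 0.0004
grip_force: 0.0
```

arm_command(
  fingers=[1,1,1,1,1,1,1,1],
  travel=[
    [0,-0.006,0],
    [0,-0.012,0],
    [0,-0.018,0],
    [0,-0.024,0],
    [0,-0.03,0],
    [0,-0.036,0],
    [0,-0.042,0],
    [0,-0.048,0],
  ],
  dr=[
    [0,0,0],
    [0,0,0],
    [0,0,0],
    [0,0,0],
    [0,0,0],
    [0,0,0],
    [0,0,0],
    [0,0,0],
  ],
)

```text
time: 3.83
tool_pos: [0.4749, 0.242, 0.0469]
tool_rot: [3.141, 0.0, 0.182]
contact_force: [-0.0, -0.2, 0.2]
opening: 0.0
grip_force: 0.0
```

```bash
python3 -c "
from h import *
from cell import read_camera,observe
a=read_camera('scene');print(observe()['contact_force'],observe()['tool_pos'])
cv2.imwrite('pics/s3.png',cv2.resize(a['color'][130:260,260:460],None,fx=3,fy=3))"
```

```text
[-0.24071671  0.16480221  0.02291618] [0.47470134 0.24280122 0.04688   ]
```

View pics/s3.png

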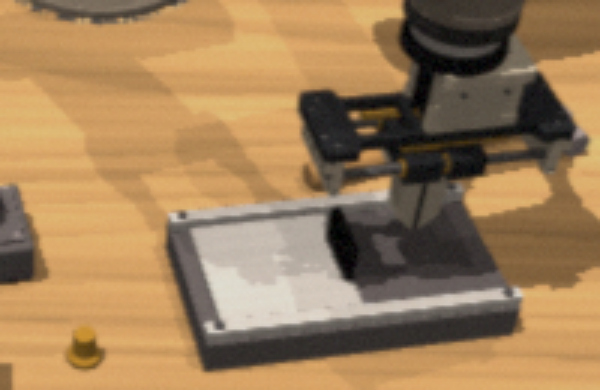

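```bash
python3 -c "
from h import *
from cell import read_camera,observe
s=observe();p=s['tool_pos']
for n in('scene','top'):
    c=read_camera(n)
    for q in(p,[.4887,.19,.07],[.482,.19,.07]):
        X=np.array(c['R'])@q+c['t'];print(n,X[0]/X[2]*c['fx']+c['cx'],X[1]/X[2]*c['fy']+c['cy'])
    P=cloud(c)
    if n=='scene':
        for u in range(376,412,4):
            print(u,[tuple((P[v,u]*1000).astype(int)) for v in(190,197,203,207)])
        ce,st,_=blob(c,(360,192,390,228),45);print(ce,st)
"
```

```text
scene 394.4421171765203 210.34188312839674
scene 374.46864344034975 206.8481574697975
scene 374.11431498977277 204.89325281324415
376 [(np.int64(348), np.int64(221), np.int64(0)), (np.int64(424), np.int64(205), np.int64(43)), (np.int64(430), np.int64(207), np.int64(28)), (np.int64(493), np.int64(192), np.int64(73))]
380 [(np.int64(350), np.int64(231), np.int64(2)), (np.int64(422), np.int64(216), np.int64(41)), (np.int64(432), np.int64(216), np.int64(31)), (np.int64(446), np.int64(214), np.int64(30))]
384 [(np.int64(346), np.int64(243), np.int64(0)), (np.int64(420), np.int64(226), np.int64(40)), (np.int64(432), np.int64(226), np.int64(31)), (np.int64(444), np.int64(224), np.int64(29))]
388 [(np.int64(348), np.int64(253), np.int64(1)), (np.int64(419), np.int64(236), np.int64(40)), (np.int64(430), np.int64(236), np.int64(29)), (np.int64(449), np.int64(233), np.int64(33))]
392 [(np.int64(481), np.int64(223), np.int64(117)), (np.int64(487), np.int64(225), np.int64(100)), (np.int64(431), np.int64(246), np.int64(31)), (np.int64(446), np.int64(244), np.int64(30))]
396 [(np.int64(514), np.int
[... 208 characters left out ...]
(145)), (np.int64(482), np.int64(245), np.int64(97)), (np.int64(484), np.int64(248), np.int64(79)), (np.int64(446), np.int64(263), np.int64(32))]
404 [(np.int64(511), np.int64(240), np.int64(143)), (np.int64(486), np.int64(253), np.int64(100)), (np.int64(428), np.int64(276), np.int64(28)), (np.int64(445), np.int64(273), np.int64(31))]
408 [(np.int64(479), np.int64(260), np.int64(115)), (np.int64(412), np.int64(288), np.int64(34)), (np.int64(429), np.int64(286), np.int64(30)), (np.int64(446), np.int64(282), np.int64(32))]
[376.23786408 211.76699029] [370 199  18  24 206]
top 157.00923675101603 229.4882036158361
top 176.31999571485426 223.0650073417528
top 176.25053352386976 225.72003829866537
```

```bash
python3 -c "
from h import *
from cell import read_camera,observe
c=read_camera('scene');P=cloud(c)
m=(P[...,0]>.46)&(P[...,0]<.53)&(P[...,1]>.2)&(P[...,1]<.29)&(P[...,2]>.052)&(P[...,2]<.13)
for v in range(188,214):
    u=np.nonzero(m[v])[0]
    if len(u): print(v,u.min(),u.max(),P[v,u].mean(0).round(3),c['color'][v,u].mean(0).astype(int))
import os;print(os.listdir('.'))
cv2.imwrite('pics/s4.png',cv2.resize(c['color'][150:230,350:440],None,fx=7,fy=7,interpolation=0))
"
```

```text
188 390 407 [0.477 0.231 0.12 ] [48 62 73]
189 390 407 [0.478 0.231 0.117] [63 79 93]
190 390 409 [0.481 0.241 0.117] [59 71 83]
191 390 408 [0.485 0.241 0.117] [58 68 76]
192 390 408 [0.485 0.24  0.115] [63 74 82]
193 390 408 [0.485 0.24  0.112] [66 77 85]
194 389 407 [0.484 0.239 0.108] [69 80 87]
195 389 407 [0.485 0.239 0.106] [70 80 88]
196 389 407 [0.484 0.24  0.102] [69 79 86]
197 390 406 [0.485 0.24  0.099] [65 75 83]
198 390 406 [0.485 0.241 0.096] [65 75 83]
199 391 406 [0.486 0.242 0.094] [67 78 85]
200 391 405 [0.486 0.242 0.091] [65 75 83]
201 392 405 [0.486 0.243 0.088] [65 74 82]
202 392 403 [0.487 0.241 0.086] [64 73 81]
203 393 402 [0.487 0.242 0.082] [60 70 76]
204 394 401 [0.486 0.243 0.078] [55 62 69]
205 396 399 [0.485 0.243 0.074] [51 56 63]
['c0.pkl', 'pics', 'h.py']
```

View pics/s4.png

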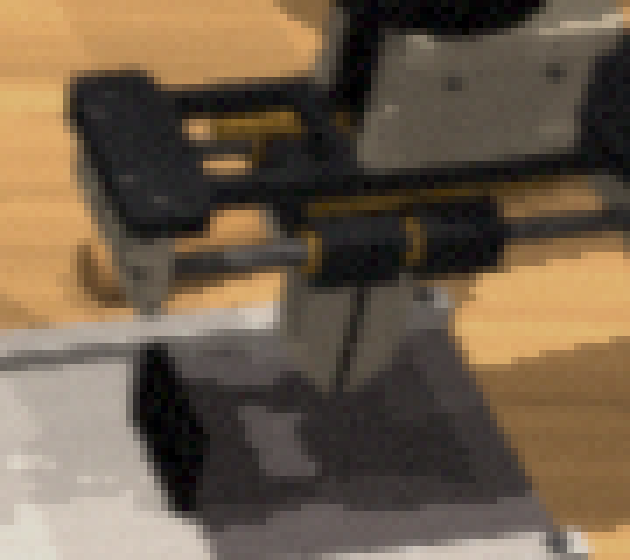

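```bash
python3 -c "
from h import *
import pickle
from cell import read_camera
c=pickle.load(open('c0.pkl','rb'))['scene'];P=cloud(c)
m=(P[...,0]>.05)&(P[...,0]<.3)&(P[...,1]>-.65)&(P[...,1]<-.35)&(P[...,2]>.1)&(P[...,2]<.35)
m[:, :50]=0
for v in range(40,82,2):
    u=np.nonzero(m[v])[0]
    if len(u): print(v,u.min(),u.max(),'L',P[v,u[u<105]].mean(0).round(3),'R',P[v,u[u>=105]].mean(0).round(3))
c=read_camera('scene');P=cloud(c)
for v in range(180,198):print(v,[tuple((P[v,u]*1000).astype(int).tolist()) for u in(366,369,371,373)])
"
```

```text
40 54 135 L [ 0.203 -0.524  0.333] R [ 0.166 -0.438  0.318]
42 54 135 L [ 0.207 -0.53   0.33 ] R [ 0.174 -0.422  0.317]
44 54 133 L [ 0.211 -0.535  0.326] R [ 0.18  -0.423  0.315]
46 54 133 L [ 0.219 -0.552  0.325] R [ 0.183 -0.431  0.31 ]
48 55 134 L [ 0.209 -0.534  0.316] R [ 0.185 -0.438  0.306]
50 56 134 L [ 0.211 -0.526  0.312] R [ 0.183 -0.428  0.3  ]
52 57 126 L [ 0.218 -0.537  0.31 ] R [ 0.166 -0.439  0.287]
54 60 126 L [ 0.223 -0.549  0.306] R [ 0.161 -0.442  0.279]
56 61 127 L [ 0.221 -0.548  0.301] R [ 0.161 -0.44   0.274]
58 62 127 L [ 0.214 -0.552  0.292] R [ 0.163 -0.441  0.269]
60 62 127 L [ 0.205 -0.552  0.282] R [ 0.164 -0.44   0.264]
62 74 127 L [ 0.198 -0.546  0.273] R [ 0.162 -0.443  0.258]
64 75 128 L [ 0.196 -0.545  0.267] R [ 0.161 -0.442  0.252]
66 76 128 L [ 0.194 -0.545  0.261] R [ 0.162 -0.442  0.247]
68 77 128 L [ 0.195 -0.545  0.256] R [ 0.162 -0.442  0.241]
70 77 127 L [ 0.194 -0.546  0.25 ] R [ 0.162 -0.445  0.235]
72 78 125 L [ 0.197 -0.545  0.246] R [ 0.164 -0.448  0.231]
74 79 86 L [ 0.195 -0.544  0.24 ] R [nan nan nan]
76 81 86 L [ 0.194 -0.544  0.2
[... 731 characters left out ...]
[(503, 159, 137), (519, 162, 151), (527, 164, 158), (524, 169, 155)]
190 [(370, 190, 18), (522, 162, 150), (527, 165, 156), (1301, -22, 829)]
191 [(369, 190, 14), (522, 162, 148), (525, 166, 150), (526, 170, 151)]
192 [(359, 193, 1), (524, 162, 147), (527, 166, 149), (356, 212, 0)]
193 [(361, 193, 0), (523, 162, 143), (524, 167, 144), (359, 212, 0)]
194 [(369, 192, 3), (525, 162, 142), (525, 167, 142), (368, 210, 3)]
195 [(371, 192, 2), (526, 163, 140), (416, 194, 42), (416, 199, 43)]
196 [(420, 181, 42), (418, 189, 40), (424, 192, 46), (419, 198, 42)]
197 [(426, 180, 44), (422, 188, 40), (426, 192, 44), (421, 199, 40)]<string>:10: RuntimeWarning: Mean of empty slice.
  ret = um.true_divide(
```

The crop shows the wedge tip at about (398,206), floating past the tab, which is still at (374,211). Depth puts the real fingertips about 26 mm above the reported TCP, both now and at the start, so the fingers passed over the tab. I'll go back and work about 25 mm lower.

arm_command(
  fingers=[1,1,1,1,1,1,1,1],
  travel=[
    [0,0,-0.015],
    [0,0,-0.025],
    [0,0.02,-0.025],
    [0,0.04,-0.025],
    [0,0.06,-0.025],
    [0,0.08,-0.025],
    [0,0.09,-0.025],
    [0,0.09,-0.025],
  ],
  dr=[
    [0,0,0],
    [0,0,0],
    [0,0,0],
    [0,0,0],
    [0,0,0],
    [0,0,0],
    [0,0,0],
    [0,0,0],
  ],
)

```text
time: 4.75
tool_pos: [0.4919, 0.1512, 0.0723]
tool_rot: [3.141, -0.001, 0.179]
contact_force: [1.2, -0.5, 0.1]
opening: 0.0006
grip_force: 0.0
```

arm_command(
  fingers=[1,1,1,1,1,1,1,1],
  travel=[
    [0,0,0.015],
    [0,0,0.025],
    [0,0,0.032],
    [0,0,0.037],
    [0,0,0.042],
    [0,0,0.046],
    [0,0,0.048],
    [0,0,0.048],
  ],
  dr=[
    [0,0,0],
    [0,0,0],
    [0,0,0],
    [0,0,0],
    [0,0,0],
    [0,0,0],
    [0,0,0],
    [0,0,0],
  ],
)

```text
time: 5.42
tool_pos: [0.491, 0.153, 0.0235]
tool_rot: [3.142, 0.001, 0.182]
contact_force: [-0.7, 0.3, -0.0]
opening: 0.0005
grip_force: 0.0
```

```bash
python3 -c "
from h import *
from cell import read_camera
plan([.4903,.155,.022],.1815)
c=read_camera('scene');P=cloud(c)
m=(P[...,0]>.46)&(P[...,0]<.54)&(P[...,1]>.11)&(P[...,1]<.178)&(P[...,2]>.04)&(P[...,2]<.1)
for v in range(185,222,2):
    u=np.nonzero(m[v])[0]
    if len(u): print(v,u.min(),u.max(),P[v,u].mean(0).round(3))
cv2.imwrite('pics/s5.png',cv2.resize(c['color'][130:260,260:460],None,fx=3,fy=3))
"
```

```text
pos [0.491  0.153  0.0235] rot [3.1416e+00 6.0000e-04 1.8210e-01] F [-0.67  0.28 -0.02] open 0.0005235172701902737 t 5.4167
travel [-0.0004 -0.0021  0.0015] dr [0.   0.03 0.03]
201 351 351 [0.489 0.133 0.087]
203 351 369 [0.501 0.154 0.092]
205 351 368 [0.501 0.152 0.086]
207 352 367 [0.502 0.152 0.081]
209 351 367 [0.501 0.152 0.074]
211 352 366 [0.502 0.153 0.068]
213 353 365 [0.502 0.154 0.062]
215 355 362 [0.502 0.153 0.055]
```

View pics/s5.png

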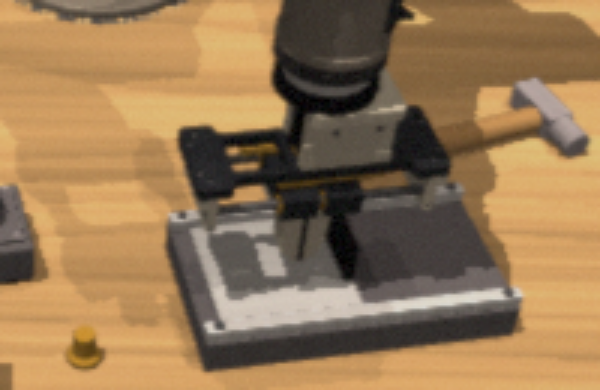

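The fingertips are now at (302,258) in the crop, low and just left of the tab at (342,245). I can push from here.

arm_command(
  fingers=[1,1,1,1,1,1,1,1],
  travel=[
    [0,-0.007,0.002],
    [0,-0.014,0.002],
    [0,-0.021,0.002],
    [0,-0.028,0.002],
    [0,-0.035,0.002],
    [0,-0.042,0.002],
    [0,-0.049,0.002],
    [0,-0.056,0.002],
  ],
  dr=[
    [0,0,0],
    [0,0,0],
    [0,0,0],
    [0,0,0],
    [0,0,0],
    [0,0,0],
    [0,0,0],
    [0,0,0],
  ],
)

```text
time: 6.13
tool_pos: [0.4809, 0.2088, 0.0219]
tool_rot: [3.141, -0.0, 0.182]
contact_force: [0.7, -1.3, 0.4]
opening: 0.0005
grip_force: 0.8
```

arm_command(
  fingers=[1,1,1,1,1,1,1],
  travel=[
    [0,-0.006,0],
    [0,-0.012,0],
    [0,-0.018,0],
    [0,-0.024,0],
    [0,-0.03,0],
    [0,-0.035,0],
    [0,-0.035,0],
  ],
  dr=[
    [0,0,0],
    [0,0,0],
    [0,0,0],
    [0,0,0],
    [0,0,0],
    [0,0,0],
    [0,0,0],
  ],
)

```text
time: 6.72
tool_pos: [0.4745, 0.2435, 0.0219]
tool_rot: [-3.141, -0.0, 0.183]
contact_force: [-0.2, -0.2, -0.1]
opening: 0.0006
grip_force: 0.0
```

```bash
cat > tab.py <<'E'
from h import *
from cell import read_camera,observe
c=read_camera('scene');P=cloud(c)
col=c['color'].max(2)<45
m=col&(P[...,2]>.05)&(P[...,2]<.08)&(P[...,0]>.42)&(P[...,0]<.55)&(P[...,1]>.15)&(P[...,1]<.35)
Q=P[m];print(m.sum(),Q.mean(0),cv2.minAreaRect(Q[:,:2].astype(np.float32)) if len(Q)>4 else 0)
g=np.array([-.1805,.9836]);print("gate-y of tab",np.median((Q[:,:2]-[.4838,.1913])@g))
s=observe();print(s['contact_force'],s['tool_pos'],"tool gate-y",(s['tool_pos'][:2]-[.4838,.1913])@g)
E
python3 tab.py
```

```text
61 [0.4902028  0.26478851 0.06353492] ((0.4893921911716461, 0.2599237561225891), (0.02005303092300892, 0.025462070479989052), 15.98472785949707)
gate-y of tab 0.07166960913912432
[ 0.50226168 -0.98495277  0.03891504] [0.47463289 0.24308752 0.02184627] tool gate-y 0.05259287068478765
```

arm_command(
  fingers=[1,1,1,1,1,1],
  travel=[
    [0,-0.003,0],
    [0,-0.006,0],
    [0,-0.009,0],
    [0,-0.012,0],
    [0,-0.014,0],
    [0,-0.014,0],
  ],
  dr=[
    [0,0,0],
    [0,0,0],
    [0,0,0],
    [0,0,0],
    [0,0,0],
    [0,0,0],
  ],
)

```text
time: 7.27
tool_pos: [0.4721, 0.2566, 0.0218]
tool_rot: [-3.141, -0.0, 0.182]
contact_force: [-0.0, -0.1, 0.8]
opening: 0.0005
grip_force: 0.0
```

arm_command(
  fingers=[1,1,1,1,1],
  travel=[
    [0,-0.002,0],
    [0,-0.004,0],
    [0,-0.006,0],
    [0,-0.008,0],
    [0,-0.008,0],
  ],
  dr=[
    [0,0,0],
    [0,0,0],
    [0,0,0],
    [0,0,0],
    [0,0,0],
  ],
)

```text
time: 7.68
tool_pos: [0.4707, 0.2644, 0.0219]
tool_rot: [-3.141, 0.0, 0.182]
contact_force: [-0.2, -0.3, -0.3]
opening: 0.0005
grip_force: 0.1
```

```bash
python3 tab.py
```

```text
60 [0.48591402 0.28562886 0.06298781] ((0.48535600304603577, 0.2803695499897003), (0.02164601907134056, 0.022398393601179123), 16.97157859802246)
gate-y of tab 0.09308393821202662
[-0.02982376  0.46062747  0.49395222] [0.47075722 0.26441607 0.02188483] tool gate-y 0.07427118858874435
```

arm_command(
  fingers=[1,1,1,1],
  travel=[
    [0,-0.0015,0],
    [0,-0.003,0],
    [0,-0.004,0],
    [0,-0.004,0],
  ],
  dr=[
    [0,0,0],
    [0,0,0],
    [0,0,0],
    [0,0,0],
  ],
)

```text
time: 8.07
tool_pos: [0.4705, 0.2659, 0.0219]
tool_rot: [3.138, 0.001, 0.183]
contact_force: [2.8, -11.4, 1.5]
opening: 0.0005
grip_force: 6.0
```

arm_command(
  fingers=[1,1,1,1],
  travel=[
    [0,-0.0015,0],
    [0,-0.003,0],
    [0,-0.004,0],
    [0,-0.004,0],
  ],
  dr=[
    [0,0,0],
    [0,0,0],
    [0,0,0],
    [0,0,0],
  ],
)

```text
time: 8.4
tool_pos: [0.4704, 0.266, 0.0219]
tool_rot: [3.133, 0.002, 0.183]
contact_force: [5.0, -29.5, 4.5]
opening: 0.0005
grip_force: 15.2
```

```bash
python3 tab.py
```

```text
54 [0.4865711  0.28695582 0.06230242] ((0.4822588264942169, 0.2831827998161316), (0.02749159373342991, 0.014915789477527142), 65.5712661743164)
gate-y of tab 0.09403406773886547
[  6.14663554 -29.93990822   4.18549362] [0.4703949  0.26602044 0.02188945] tool gate-y 0.07591465070821773
```

The force rose to 30 N with no motion, so the blade is at its stop. I'll back off and rise.

arm_command(
  fingers=[1,1,1,1,1,1,1,1],
  travel=[
    [0,0.006,0],
    [0,0.012,0],
    [0,0.022,0],
    [0,0.03,0],
    [0,0.03,-0.03],
    [0,0.03,-0.06],
    [0,0.03,-0.09],
    [0,0.03,-0.1],
  ],
  dr=[
    [0,0,0],
    [0,0,0],
    [0,0,0],
    [0,0,0],
    [0,0,0],
    [0,0,0],
    [0,0,0],
    [0,0,0],
  ],
)

```text
time: 9.12
tool_pos: [0.4768, 0.243, 0.1261]
tool_rot: [-3.14, -0.007, 0.182]
contact_force: [0.3, 0.3, 0.9]
opening: 0.0003
grip_force: 0.0
```

arm_command(
  fingers=[1,1,1,1,1,1,1,1],
  travel=[
    [0,0.03,0],
    [0,0.065,0],
    [0,0.1,0],
    [0,0.14,0],
    [0,0.18,0],
    [0,0.21,0],
    [0,0.23,0],
    [0,0.23,0],
  ],
  dr=[
    [0,0,0],
    [0,0,0],
    [0,0,0],
    [0,0,0],
    [0,0,0],
    [0,0,0],
    [0,0,0],
    [0,0,0],
  ],
)

```text
time: 9.78
tool_pos: [0.5169, 0.0125, 0.1214]
tool_rot: [3.141, 0.0, 0.178]
contact_force: [-0.2, -0.9, -0.7]
opening: 0.0005
grip_force: 0.0
```

```bash
python3 tab.py; python3 -c "
from h import *
from cell import read_camera
plan([.454,-.099,.12],.1815)
c=read_camera('top');P=cloud(c)
m=(c['color'].max(2)<45)&(P[...,2]>.05)&(P[...,2]<.08)&(P[...,1]>.15)&(P[...,1]<.4)&(P[...,0]>.42)&(P[...,0]<.56)
Q=P[m];print(len(Q),cv2.minAreaRect(Q[:,:2].astype(np.float32)) if len(Q) else 0)
c=read_camera('scene');print([ (ray(c,blob(c,(238,188,270,215))[0],.06)) ])
"
```

```text
107 [0.47313064 0.28487576 0.06345544] ((0.4695450961589813, 0.28517642617225647), (0.050151579082012177, 0.007079091854393482), 12.185541152954102)
gate-y of tab 0.09339569479908924
[-0.53442     0.87261402  0.35382503] [0.51636899 0.01442645 0.12135832] tool gate-y -0.1798515228346996
pos [0.5164 0.0144 0.1214] rot [-3.1414e+00  5.0000e-04  1.7860e-01] F [-0.53  0.87  0.35] open 0.0005949421076459492 t 9.8333
travel [-0.0815  0.1005  0.0014] dr [-0.01  0.03 -0.17]
93 ((0.46284225583076477, 0.28641965985298157), (0.046548180282115936, 0.010035095736384392), 11.422528266906738)
[array([ 0.45867913, -0.09710096,  0.06      ])]
```

The gate stays open: both views put the tab about 95 mm from where it started. Next I go above the palm button.

arm_command(
  fingers=[1,1,1,1,1,1,1,1],
  travel=[
    [-0.027,0.033,0],
    [-0.054,0.067,0],
    [-0.08,0.1,0],
    [-0.08,0.1,0.02],
    [-0.08,0.1,0.04],
    [-0.08,0.1,0.06],
    [-0.08,0.1,0.065],
    [-0.08,0.1,0.065],
  ],
  dr=[
    [0,0,0],
    [0,0,0],
    [0,0,0],
    [0,0,0],
    [0,0,0],
    [0,0,0],
    [0,0,0],
    [0,0,0],
  ],
)

```text
time: 10.6
tool_pos: [0.4548, -0.0951, 0.0558]
tool_rot: [-3.14, 0.003, 0.184]
contact_force: [-0.4, 0.1, -0.3]
opening: 0.0002
grip_force: 0.0
```

```bash
python3 -c "
from h import *
from cell import read_camera
plan([.455,-.099,.045],.1815)
c=read_camera('scene');P=cloud(c)
m=(P[...,0]>.43)&(P[...,0]<.5)&(P[...,1]>-.135)&(P[...,1]<-.06)&(P[...,2]>.05)&(P[...,2]<.13)
for v in range(176,208,2):
    u=np.nonzero(m[v])[0]
    if len(u): print(v,u.min(),u.max(),P[v,u].mean(0).round(3))
cv2.imwrite('pics/s6.png',cv2.resize(c['color'][140:240,200:310],None,fx=5,fy=5))
"
```

```text
pos [ 0.4548 -0.0951  0.0558] rot [-3.1397e+00  2.9000e-03  1.8360e-01] F [-0.42  0.07 -0.27] open 0.00020651767005792202 t 10.6
travel [-0.0005  0.0039  0.0107] dr [-0.11  0.17  0.12]
178 254 261 [ 0.463 -0.082  0.129]
180 245 261 [ 0.466 -0.094  0.125]
182 246 261 [ 0.466 -0.093  0.119]
184 246 261 [ 0.465 -0.093  0.113]
186 246 261 [ 0.466 -0.093  0.107]
188 247 260 [ 0.466 -0.094  0.101]
190 247 259 [ 0.467 -0.095  0.095]
192 248 257 [ 0.464 -0.097  0.087]
194 245 259 [ 0.449 -0.099  0.067]
196 241 259 [ 0.455 -0.102  0.066]
198 244 259 [ 0.462 -0.1    0.065]
200 244 259 [ 0.466 -0.1    0.063]
202 246 257 [ 0.472 -0.099  0.061]
204 252 252 [ 0.468 -0.099  0.051]
```

View pics/s6.png

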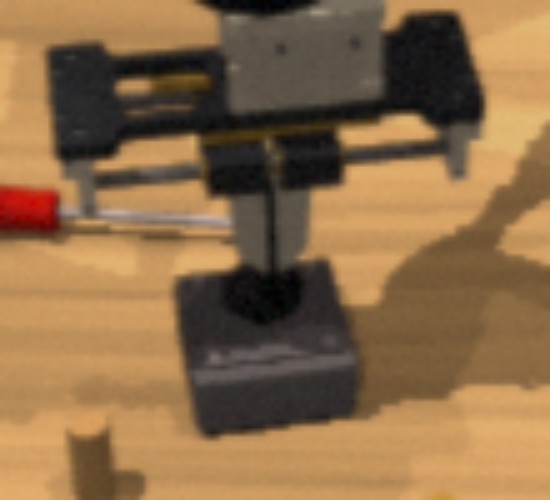

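The fingertips are at about (268,270) in the crop, just above the button's rear centre at (262,292). I'll centre them and press slowly.

arm_command(
  fingers=[1,1,1,1,1,1],
  travel=[
    [0.001,0.004,0.003],
    [0.001,0.004,0.007],
    [0.001,0.004,0.011],
    [0.001,0.004,0.014],
    [0.001,0.004,0.016],
    [0.001,0.004,0.016],
  ],
  dr=[
    [0,0,0],
    [0,0,0],
    [0,0,0],
    [0,0,0],
    [0,0,0],
    [0,0,0],
  ],
)

```text
time: 11.15
tool_pos: [0.4572, -0.1002, 0.0405]
tool_rot: [-3.141, 0.001, 0.182]
contact_force: [-0.9, 0.7, -0.4]
opening: 0.0002
grip_force: 0.0
```

arm_command(
  fingers=[1,1,1],
  travel=[
    [0,0,0.001],
    [0,0,0.003],
    [0,0,0.003],
  ],
  dr=[
    [0,0,0],
    [0,0,0],
    [0,0,0],
  ],
)

```text
time: 11.4
tool_pos: [0.4576, -0.1004, 0.0379]
tool_rot: [3.141, -0.0, 0.182]
contact_force: [-1.1, 0.5, 2.2]
opening: 0.0006
grip_force: 1.2
```

arm_command(
  fingers=[1,1,1,1],
  travel=[
    [0,0,0.001],
    [0,0,0.002],
    [0,0,0.003],
    [0,0,0.003],
  ],
  dr=[
    [0,0,0],
    [0,0,0],
    [0,0,0],
    [0,0,0],
  ],
)

```text
time: 11.73
tool_pos: [0.4576, -0.1004, 0.0349]
tool_rot: [3.141, -0.0, 0.182]
contact_force: [-1.2, 0.6, 3.3]
opening: 0.0007
grip_force: 2.0
```

arm_command(
  fingers=[1,1,1],
  travel=[
    [0,0,0.001],
    [0,0,0.002],
    [0,0,0.002],
  ],
  dr=[
    [0,0,0],
    [0,0,0],
    [0,0,0],
  ],
)

```text
time: 11.98
tool_pos: [0.4577, -0.1004, 0.0338]
tool_rot: [3.141, -0.001, 0.182]
contact_force: [-3.5, 0.8, 12.5]
opening: -0.0002
grip_force: 6.4
```

The force jumped to 12.5 N, so the button has bottomed out. Releasing.

arm_command(
  fingers=[1,1,1,1,1,1,1,1],
  travel=[
    [0,0,-0.003],
    [0,0,-0.006],
    [0,0,-0.01],
    [0,0,-0.02],
    [0,0,-0.04],
    [0,0,-0.07],
    [0,0,-0.1],
    [0,0,-0.12],
  ],
  dr=[
    [0,0,0],
    [0,0,0],
    [0,0,0],
    [0,0,0],
    [0,0,0],
    [0,0,0],
    [0,0,0],
    [0,0,0],
  ],
)

```text
time: 12.65
tool_pos: [0.4581, -0.1006, 0.1553]
tool_rot: [3.14, -0.002, 0.182]
contact_force: [1.5, 0.5, 0.3]
opening: 0.0001
grip_force: 0.0
```

arm_command(
  fingers=[1,1,1,1],
  travel=[
    [0,0,0],
    [0,0,0],
    [0,0,0],
    [0,0,0],
  ],
  dr=[
    [0,0,0],
    [0,0,0],
    [0,0,0],
    [0,0,0],
  ],
)

```text
time: 12.98
tool_pos: [0.4566, -0.1, 0.1515]
tool_rot: [-3.14, 0.002, 0.182]
contact_force: [-0.8, 0.4, -0.2]
opening: 0.0005
grip_force: 0.0
```

```bash
python3 tab.py; python3 -c "
from h import *
from cell import read_camera
c=read_camera('scene');P=cloud(c)
print(ray(c,blob(c,(238,188,270,215))[0],.06))
m=(P[...,0]>.43)&(P[...,0]<.48)&(P[...,1]>-.125)&(P[...,1]<-.075)&(P[...,2]>.054)&(P[...,2]<.08);print(m.sum(),P[m].mean(0))
cv2.imwrite('pics/end.png',c['color'])
"
```

```text
111 [0.4733278  0.28496399 0.06329568] ((0.4694356620311737, 0.2847325801849365), (0.05203656479716301, 0.010258687660098076), 13.593423843383789)
gate-y of tab 0.09335387963959077
[ 0.33648744 -0.50631889 -0.69962955] [ 0.45665092 -0.10004198  0.15154444] tool gate-y -0.28166356064493786
[ 0.45912054 -0.09935087  0.06      ]
168 [ 0.45863732 -0.09960941  0.06429174]
```

View pics/end.png

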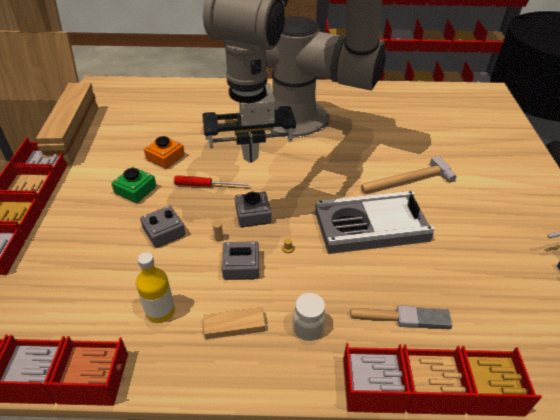

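The suction hole at (350,220) is uncovered, with the tab at its far end (415,207). The palm pod is unmoved at (253,208) with its button up, and nothing else has been disturbed.

```bash
python3 -c "
from cell import *
print(hand_in())"
```

```text
the job is handed in; nothing more can be done
None
```

The gate was pushed open to its stop, then the palm button was pressed down until it bottomed out (about 12 N) and sprang back up; the last picture shows nothing else moved, and the job is handed in, though no verdict was returned.

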